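# Hang a terminal-block carrier on the gravity rail and fit its comb busbar at the stop

### The job

Hook the roller carrier that stands on the bench over the upper end of the sloped rail and let go of it there, so that it rolls down to the rubber stop by itself. When it rests against the stop, fit the comb busbar that matches its six-pole terminal block: take the long, six-toothed comb from the wooden block and lower it until every tooth is in its own slot and the bar sits fully down on the terminal block. Leave the short comb in the wooden block, do not knock the bracket, terminal cover and screw tray that lie round the rail, and let go of everything.

Things in the scene. Friction and masses are not known exactly. Their poses are not given: they have to be found in the camera images.
- rail: Fixed gravity rail: steel flat bar on edge, 380 mm long, 8 thick, 72 deep, on two posts over a beam 360 x 60 mm; upper end on the robot's right. Origin: middle of its top edge. x along the edge downhill (bar x -190 to +190 mm, slope 0.09 rad), y across, z nearly up. Post clamps lie over 55 mm below the top edge: the carrier passes them. A carrier set on it rolls at once, 2 to 4 s to the stop.
- load_point (a point): Point on the bar's top edge at rail x = -115 mm, in the upper third of the rail: a good place for the middle of the carrier when it is set on. Anywhere in the upper third (rail x -150 to -60 mm) will do.
- stop_face (a point): Point on the bar's top edge at the face of the stop's black rubber bumper (rail x = +170 mm). The stop plate is 46 mm wide and rises 40 mm above the top edge. With the carrier resting against it the carrier's origin is at rail x = +115 mm.
- carrier: Loose roller carrier, 110 mm long (x), 54 wide (y), 125 high, 0.55 to 0.9 kg, an upside-down U that hooks over the rail. Starts upright on the bench, origin 51 mm up. Origin: mid-length, mid-width, where its rollers tread: hung, it lies on the rail's top edge, x along the rail, either way round (symmetric). Legs reach 51 mm below it.
- axle_mid (a point): Midway between the carrier's two rollers, 12 mm above its origin. The rollers (x = +-36 mm, tread radius 12 mm, free turning) have conical flanges that settle on the 8 mm bar from up to 3.5 mm off to within 2 mm; the flange rims reach 5 mm below the carrier's origin. White guides inside the legs are 21 mm apart at the foot and 13 mm from 36 mm below the origin upward.
- nest (a point): Middle of the top face of the carrier's grey terminal block, 74 mm above its origin. Block 108 mm long, 44 wide, 36 high, plain sides: grip it across y, fingertips above its foot (38 mm above the origin). Six slots in a row along x, 16 mm apart, at x = -40, -24, -8, 8, 24, 40 mm, each 11 mm long (x), 7 wide (y), 30 deep.
- comb_long: Loose comb busbar, the long one: grey insulated bar 94 mm long (x), 12 thick (y), 34 high; below it six flat copper teeth 16 mm apart, each 8 wide, 3 thick, 22 long, pointed; 40 g. Origin: middle of the bar's underside, z up; same when turned 180 degrees. Starts upright, teeth in a groove of the wooden block. Grip across y, tips above the underside. Seated, its origin is at the nest point.
- comb_short: Loose comb busbar, the short one: 62 mm long with four teeth, otherwise the same; it stands in the other groove and stays there.
- comb_block: Fixed wooden storage block, 110 mm long (x), 100 wide (y), 34 high, with two open grooves along x at y = +-25 mm, 7 mm wide and 26 deep, one comb in each (the bar rests on the block's top). Origin: centre of its underside.
- bracket_a: Loose zinc U bracket, 49 x 96 x 18 mm, lying behind the rail; a bystander. Origin: centre of its underside.
- cover_a: Loose black moulded terminal cover, 32 x 75 x 14 mm, lying in front of the rail, between it and the carrier; a bystander. Origin: centre of the underside.
- screw_tray: Loose black tray of screws, 78 x 125 x 23 mm, beyond the lower (left) end of the rail; a bystander. Origin: centre of its underside.
Not all that is in view belongs to the job. Leave any green look-alike of the comb_long alone. There is more than one size of the carrier; the one meant has the size given above.

How it is judged:
By the outcome, as a careful person would: the job done as asked, in the order asked, and still so for the second after the job is handed in, with the robot touching nothing.
It also fails if it takes over 64 s, if anything falls off the work surface, if the arm or the gripper's body presses on something with over 40 N, if the wrist force passes 120 N, or if a joint passes its speed limit or range.

### The arm

A 6-joint arm with a two-finger parallel gripper is mounted at the origin on a cart in front of the work surface, level with it; the furniture and walls round the work are solid. World frame = base frame: x ahead of the robot, y to its left, z up, the work surface at z = 0. Lengths are in m, angles in rad, forces in N, time in s.
With the tool pointing down it reaches from about 0.4 to 0.925 m from the base axis. Payload 3.4 kg.
Tool frame: the origin (TCP) lies at the very end of the fingers, on their centre line; the grasp point (between the pads) lies 19 mm behind it; z points along the fingers, y is the line along which they close (so a half turn about z gives the same grasp; the last joint's range is limited). The gripper opens to 85 mm and grips with 20 to 120 N. Pads are 22 mm wide; open, the fingers measure 114 mm over their backs; the gripper's body (76 mm by 85 mm) begins 54 mm behind the grasp point. The pads swing forward as they close: fully open they stand 13 mm farther back than shut.
Start: joints at [-1.383, 0.307, 1.506, -0, 1.328, -0.073], TCP at [0.148, -0.556, 0.231] pointing down, gripper open.
Joint ranges: [-3.12, 3.12], [-1.05, 2.28], [0.14, 2.33], [-1.42, 4.57], [0.1, 2.73], [-2.68, 2.68]. Speed limits (rad/s): [2.57, 2.57, 3.14, 3.14, 3.14, 3.14].

### API

Orientations are given as a unit quaternion [w, x, y, z].
In Python, from plant import bot gives the robot as it stands.
- The arm moves only by the tool carry_out, never from a script. Its argument "targets" is a list of rows, each a list of 7 numbers: the finger opening in m, from 0 to 0.0854, then the shift along the tool's x, y, z in m, then the turn, a rotation vector about the tool's x, y, z in rad. In form: [[jaw, tx, ty, tz, wx, wy, wz], ...]. A call has 1 to 10 rows; each row shifts and turns the commanded pose from where the row before left it, along the tool's axes as they then stand; what a row does not reach is not made up. A row lasts 1/8 s, in which the tool goes at most 62.5 mm and 10.7 degrees, less where a joint would pass 70% of its speed; a pose out of reach is approached as far as the arm can. A call with a gripper value outside its range is refused whole. The fingers move at their own pace and stop on an object; "newtons" is the grip in N (left out, the last holds). Time passes only in rows, so rows that do not move let the fingers close. It gives the time, the measured TCP pose, the force and the opening at its end, in the units of the state.
- bot.get_obs(): the state, without advancing time (a new reading comes with each control period).
- bot.read_camera(name): name is "scene" or "top" or "wrist"; returns the picture (480x640x3 uint8, red, green, blue); there is no depth.
- bot.get_calibration(name): a dict with "K" (3x3 intrinsics, pixels), "k1" (the pictures are not rectified: a ray, as slopes to the right and down, at radius r is drawn at 1 + k1 r^2 times it, then the intrinsics apply), "rvec" (rotation vector, rad) and "tvec" (3), from world to camera coordinates, as OpenCV has them; the wrist camera has in their place "T_tool_cam" (4x4, takes a point from camera to tool coordinates, whose origin is the TCP and whose axes are the flange's). Camera axes: x right, y down, z forward; pixel columns grow to the right and rows downward; lengths in m; the calibration is good to about 2 mm. A picture is of the moment at which its call begins: read the wrist's pose just before it. get_calibration takes no time and is no camera call.
- bot.close_job(): hands the job in, once; it reports no verdict.
The state is a dict: "time": time; "qpos": joint angles; "joint_velocities": joint speeds; "joint_torque": joint torques, N m; "eef_pos": TCP position; "ee_rot": TCP orientation; "force": force on the tool from outside, world axes, zero at the start; "torque": the same for the moment, N m; "gripper_width": finger opening in m.
Only numpy, scipy, OpenCV 4.12 (cv2) and the standard library are available. Lean on these libraries where they do the work, as an engineer would, in place of code of your own. Each camera call takes 0.05 s, during which the arm holds its last target. There are 200 camera calls.

## Working session

There is one attempt and no reset: what is moved stays moved. The work goes in short steps, Python scripts to look and compute and a tool call to move; the robot and the scene stay as the last step left them, time stands still between calls to the robot, and variables do not carry over. Pictures are saved under pics/ and viewed, on a budget of 10 in all, crops included, one or two more only if the job needs it, and the job is handed in when it is done.

Besides the shell and the picture viewer there is one more tool, called after "Request:" as name(argument=value, ...), one argument or row to a line, values as JSON. carry_out: Moves the arm, as the interface text tells. Its arguments: {"type":"object","properties":{"targets":{"type":"array","items":{"type":"array","items":{"type":"number"}}},"newtons":{"type":"number"}},"required":["targets"]}

```bash
mkdir -p pics && ls
python3 - <<'E'
from plant import bot
import cv2
for n in ("scene","top"):
    im=bot.read_camera(n); cv2.imwrite(f"pics/{n}0.png",im[:,:,::-1]); c=bot.get_calibration(n); print(n,c)
print(bot.get_calibration("wrist")); print(bot.get_obs())
E
```

```text
pics
scene {'K': array([[604.03177032,   0.        , 320.49257309],
       [  0.        , 604.03177032, 239.37990545],
       [  0.        ,   0.        ,   1.        ]]), 'k1': 0.062125429425854556, 'rvec': array([ 0.54319115, -2.36184778,  1.55938563]), 'tvec': array([0.41952881, 0.21250853, 0.94022648])}
top {'K': array([[464.42377646,   0.        , 318.7429508 ],
       [  0.        , 464.42377646, 236.95052196],
       [  0.        ,   0.        ,   1.        ]]), 'k1': -0.12118672492673198, 'rvec': array([ 2.15191077, -2.20321275,  0.0713488 ]), 'tvec': array([-0.06668026,  0.48257473,  1.05478003])}
{'K': array([[334.99318231,   0.        , 321.43428013],
       [  0.        , 334.99318231, 240.39925765],
       [  0.        ,   0.        ,   1.        ]]), 'k1': -0.02014465189006675, 'T_tool_cam': array([[ 3.51272957e-04, -9.54173354e-01, -2.99254218e-01,
         7.67000856e-02],
       [ 9.99999890e-01,  2.41684865e-04,  4.03214567e-04,
        -5.20318450e-04],
       [-3.12411380e-04, -2.99254326e-01,  9.54173334e-01,
        -1.42075623e-01],
       [ 0.00000000e+00,  0.00000000e+00,  0.00000000e+00,
         1.00000000e+00]])}
{'time': 0.1, 'qpos': array([-1.38352317e+00,  3.07488193e-01,  1.50751295e+00,  2.06444036e-06,
        1.32840762e+00, -7.34735748e-02]), 'joint_velocities': array([-0.00064055, -0.00191087, -0.00212959, -0.00019311,  0.00058495,
        0.00027048]), 'joint_torque': array([ 3.31214042e-04, -4.58528280e+01, -2.52608085e+01, -9.86531654e-05,
        5.60489745e-03,  2.79542508e-05]), 'eef_pos': array([ 0.14811368, -0.55496305,  0.23049012]), 'ee_rot': array([-9.06640324e-04,  9.91513047e-01,  1.30004049e-01, -5.06399465e-05]), 'force': array([ 0.1303283 , -0.11130394, -0.55450341]), 'torque': array([ 0.01428658,  0.06802755, -0.02192963]), 'gripper_width': 0.08551043130788817}
```

View pics/scene0.png

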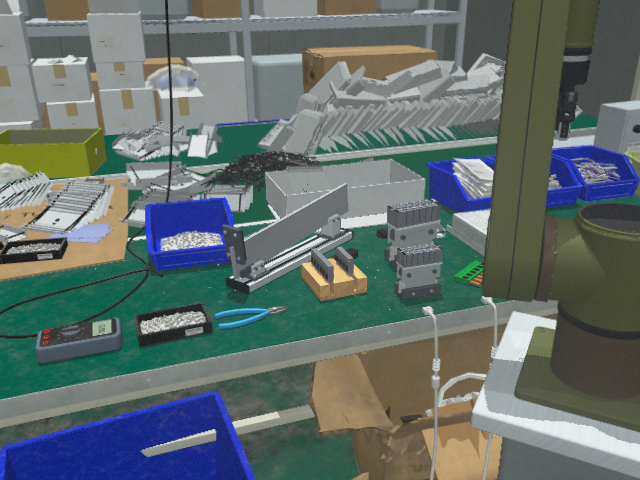

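View pics/top0.png

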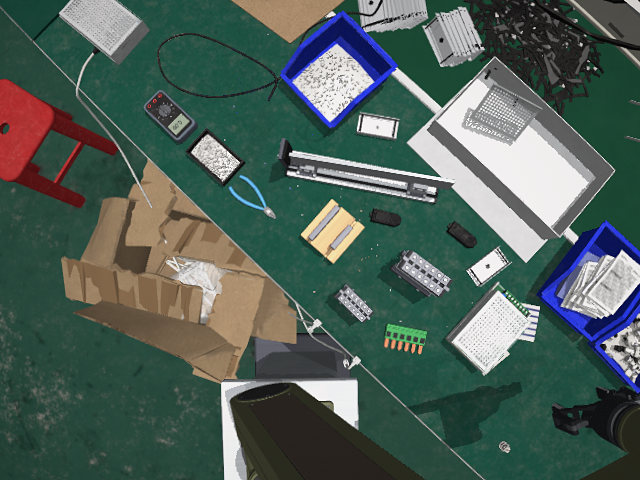

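The top view shows two carriers, one at (421,273) and a smaller one at (353,303), and the comb block at (333,232). It also shows the rail from (285,155) to (450,185) and a green look-alike at (405,337). An enlarged crop and plane casts will settle the sizes.

```bash
cat > h.py <<'E'
import numpy as np, cv2
from plant import bot
from scipy.spatial.transform import Rotation as R
def pose(cal, obs=None):
    if 'rvec' in cal:
        Rm=R.from_rotvec(cal['rvec']).as_matrix(); return Rm.T, -Rm.T@cal['tvec']
    q=obs['ee_rot']; Rt=R.from_quat([q[1],q[2],q[3],q[0]]).as_matrix(); T=cal['T_tool_cam']
    return Rt@T[:3,:3], Rt@T[:3,3]+obs['eef_pos']
def ray(cal,uv,obs=None):
    K=cal['K']; d=np.array([(uv[0]-K[0,2])/K[0,0],(uv[1]-K[1,2])/K[1,1]]); s=d.copy()
    for _ in range(20): s=d/(1+cal['k1']*(s@s))
    Rc,c=pose(cal,obs); r=Rc@np.array([*s,1]); return c,r
def onz(cal,uv,z,obs=None):
    c,r=ray(cal,uv,obs); return c+r*(z-c[2])/r[2]
def proj(cal,P,obs=None):
    Rc,c=pose(cal,obs); p=Rc.T@(np.asarray(P,float)-c); s=p[:2]/p[2]; s=s*(1+cal['k1']*(s@s)); return cal['K'][:2,:2]@s+cal['K'][:2,2]
def tri(rays):
    A=0;b=0
    for c,r in rays:
        r=r/np.linalg.norm(r); M=np.eye(3)-np.outer(r,r); A=A+M; b=b+M@c
    p=np.linalg.solve(A,b); return p,[np.linalg.norm(np.cross(p-c,r/np.linalg.norm(r))) for c,r in rays]
def look(n):
    o=bot.get_obs(); im=bot.read_camera(n); return o,im[:,:,::-1].copy(),bot.get_calibration(n)
E
python3 - <<'E'
from h import *
im=cv2.imread('pics/top0.png'); cv2.imwrite('pics/crop1.png',cv2.resize(im[140:340,270:520],None,fx=3.2,fy=3,interpolation=cv2.INTER_CUBIC)[:, :800])
im=cv2.imread('pics/scene0.png'); cv2.imwrite('pics/crop2.png',cv2.resize(im[170:320,210:460],None,fx=3.2,fy=3.2,interpolation=cv2.INTER_CUBIC))
E
```

```text
(no output)
```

View pics/crop1.png

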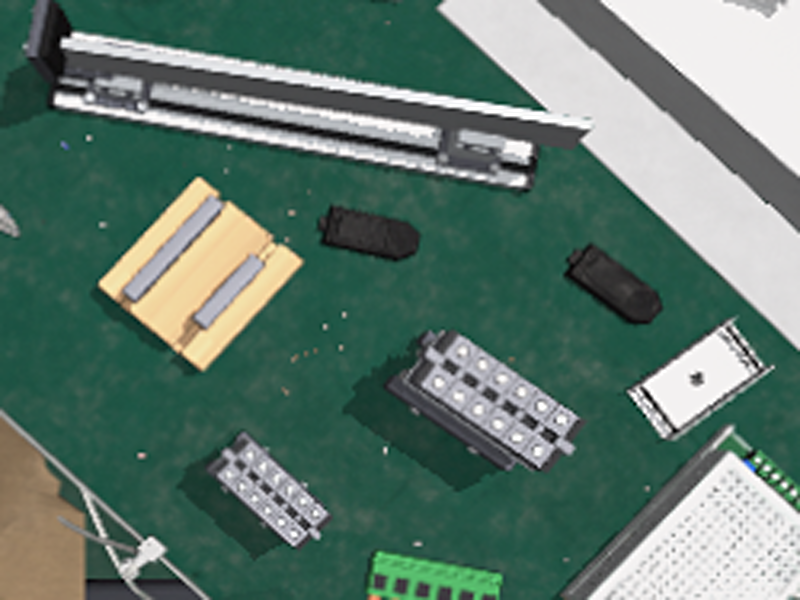

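View pics/crop2.png

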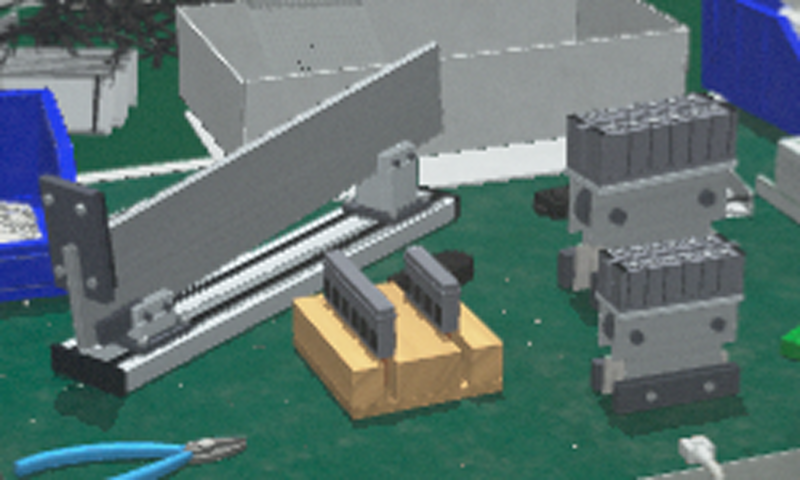

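Two carriers, at top pixels (421,273) and (353,303). The long comb is the left/far one in the block, crop (170,248); the short one is at (230,290). Next I cast to the given heights to check sizes.

Run:
```python
from h import *
t=bot.get_calibration('top'); s=bot.get_calibration('scene')
T=lambda x,y:(270+x/3.2,140+y/3); S=lambda x,y:(210+x/3.2,170+y/3.2)
print('cams',pose(t)[1],pose(s)[1])
for nm,pts,zs in [('big',[(447,333),(580,413),(546,468),(414,386)],(0.125,)),('small',[(242,440),(328,513),(300,546),(218,478)],(0.125,.1,.09)),('longcomb',[(213,196),(224,202),(138,300),(125,294)],(.068,)),('short',[(254,253),(266,262),(206,327),(195,320)],(.068,)),('block',[(200,178),(302,260),(203,370),(98,285)],(.034,))]:
  for z in zs:
    P=np.array([onz(t,T(*p),z)[:2] for p in pts]); e=np.roll(P,-1,0)-P
    print(nm,z,P.mean(0).round(4),'sides mm',(np.linalg.norm(e,axis=1)*1e3).round(1),'ang',np.degrees(np.arctan2(e[:,1],e[:,0])).round(1))
up,r=tri([ray(t,T(592,122)),ray(s,S(437,42))]); print('rail upper',up,r)
# near lower-edge corner of the rail bar upper end: (580,147) top vs (440,130) scene
print('low corner',tri([ray(t,T(581,147)),ray(s,S(440,128))]))
print('stop top corners',tri([ray(t,T(40,2)),ray(s,S(40,178))]),tri([ray(t,T(72,8)),ray(s,S(106,187))]))
for z in (.13,.135,.14): print(z,onz(t,T(66,38),z))
```

```text
cams [ 0.39941159 -0.08821675  1.08746205] [0.02468805 0.88485622 0.56710678]
big 0.125 [ 0.3917 -0.2984] sides mm [103.   44.2 102.9  42.7] ang [-124.1  147.5   55.1  -32.3]
small 0.125 [ 0.3308 -0.1505] sides mm [74.7 28.9 70.4 30.3] ang [-133.5  139.8   47.2  -32.1]
small 0.1 [ 0.3291 -0.1521] sides mm [76.6 29.7 72.2 31.1] ang [-133.5  139.8   47.2  -32.1]
small 0.09 [ 0.3283 -0.1528] sides mm [77.4 30.  72.9 31.4] ang [-133.5  139.8   47.2  -32.1]
longcomb 0.068 [ 0.5084 -0.0924] sides mm [ 8.8 93.7 10.  94.6] ang [-121.8  139.3   62.4  -41.3]
short 0.068 [ 0.4761 -0.1296] sides mm [10.6 63.3  9.1 64. ] ang [-130.3  137.7   54.4  -40.9]
block 0.034 [ 0.4925 -0.1104] sides mm [ 96.  109.3  98.6 109.6] ang [-132.3  138.4   47.8  -43. ]
rail upper [ 0.58246333 -0.36976272  0.12936105] [np.float64(0.0021185307513889263), np.float64(0.002118530751388976)]
low corner (array([ 0.58044562, -0.38047354,  0.05801809]), [np.float64(0.001294841867412606), np.float64(0.00129484186741246)])
stop top corners (array([ 0.67889282, -0.00650576,  0.13520543]), [np.float64(0.0021966441644872235), np.float64(0.002196644164487111)]) (array([ 0.66472999, -0.03303392,  0.12530294]), [np.float64(0.010804033675940737), np.float64(0.010804033675940723)])
0.13 [ 0.65185422 -0.02396937  0.13      ]
0.135 [ 0.65053593 -0.02430488  0.135     ]
0.14 [ 0.64921764 -0.02464039  0.14      ]
```

The (421,273) carrier measures about 103 x 44 mm on top (108 x 44 given), and the other about 75 x 30, so the larger is the one meant. Before grasping, I'll look at the rail and combs with the wrist camera from above.

```bash
cat >> h.py <<'E'
def Rt(head,pitch=0.):
    """tool-down orientation, tool x at heading (deg) and sloping down by pitch (rad) along it"""
    h=np.radians(head); x=np.array([np.cos(h)*np.cos(pitch),np.sin(h)*np.cos(pitch),-np.sin(pitch)])
    y=np.array([np.sin(h),-np.cos(h),0]); return np.c_[x,y,np.cross(x,y)]
def go(p,Rg,n,start=None):
    """row that, n times over, takes the tool to p,Rg"""
    if start is None:
        o=bot.get_obs(); q=o['ee_rot']; start=(o['eef_pos'],R.from_quat([q[1],q[2],q[3],q[0]]).as_matrix())
    p0,R0=start; w=R.from_matrix(R0.T@Rg).as_rotvec()/n; Rs=R.from_rotvec(w).as_matrix()
    A=sum(np.linalg.matrix_power(Rs,k) for k in range(n)); t=np.linalg.solve(A,R0.T@(np.asarray(p)-p0))
    print(n,'x',np.r_[t.round(4),w.round(4)].tolist(),'|t| mm',round(1e3*np.linalg.norm(t),1),'deg',round(np.degrees(np.linalg.norm(w)),1))
    return (np.asarray(p),Rg)
E
python3 -c "
from h import *
go([.62,-.19,.29],Rt(77),10)"
```

```text
10 x [0.0624, 0.0056, -0.0059, -0.0002, -0.0001, -0.1083] |t| mm 62.9 deg 6.2
```

Request:
carry_out(
  targets=[
    [0.085,0.06,0.0054,-0.006,0,0,-0.108],
    [0.085,0.06,0.0054,-0.006,0,0,-0.108],
    [0.085,0.06,0.0054,-0.006,0,0,-0.108],
    [0.085,0.06,0.0054,-0.006,0,0,-0.108],
    [0.085,0.06,0.0054,-0.006,0,0,-0.108],
    [0.085,0.06,0.0054,-0.006,0,0,-0.108],
    [0.085,0.06,0.0054,-0.006,0,0,-0.108],
    [0.085,0.06,0.0054,-0.006,0,0,-0.108],
    [0.085,0.06,0.0054,-0.006,0,0,-0.108],
    [0.085,0.06,0.0054,-0.006,0,0,-0.108],
  ],
)

```text
time: 1.35
eef_pos: [0.6035, -0.2033, 0.2907]
ee_rot: [-0.0, 0.782, 0.623, -0.0]
force: [0.5, 0.3, 0.3]
gripper_width: 0.085
```

Request:
carry_out(
  targets=[
    [0.085,0,0,0,0,0,0],
    [0.085,0,0,0,0,0,0],
  ],
)

```text
time: 1.6
eef_pos: [0.6023, -0.2049, 0.2907]
ee_rot: [-0.0, 0.783, 0.622, -0.001]
force: [-0.0, -1.2, -0.8]
gripper_width: 0.0848
```

Run:
```python
from h import *
o,im,c=look('wrist'); cv2.imwrite('pics/w1.png',im); np.save('w1.npy',np.r_[o['eef_pos'],o['ee_rot']]); print(o['time'],o['eef_pos'],o['ee_rot'])
```

```text
1.6 [ 0.6023086  -0.20488336  0.29072852] [-2.97531176e-04  7.83409075e-01  6.21506010e-01 -6.42138529e-04]
```

View pics/w1.png

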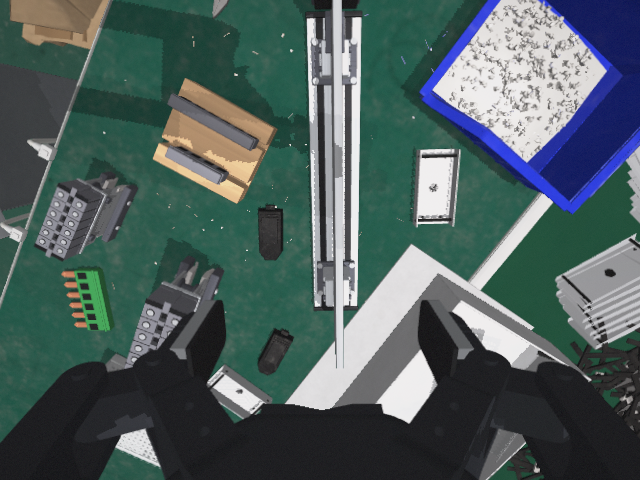

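The wrist view shows the rail's top edge as a thin bright strip from (340,367) at its upper end to (337,8). The long comb is at (212,121), the short comb at (196,163), and the big carrier at (172,315). I'll fit the rail line from row profiles.

Run:
```python
from h import *
g=cv2.imread('pics/w1.png',0)
for v in (350,335,320,240,200,160,110,90,30): print(v,g[v,326:352].tolist())
print('col',g[355:378,339].tolist(),g[355:378,341].tolist())
```

```text
350 [100, 176, 222, 221, 221, 222, 221, 222, 216, 86, 145, 222, 219, 222, 224, 225, 224, 166, 221, 220, 220, 222, 221, 221, 223, 223]
335 [80, 78, 77, 76, 76, 79, 82, 82, 80, 95, 182, 219, 220, 222, 225, 225, 225, 155, 221, 222, 223, 222, 222, 222, 222, 223]
320 [78, 78, 80, 82, 85, 87, 88, 87, 78, 97, 196, 220, 219, 222, 225, 226, 223, 113, 82, 84, 83, 81, 77, 84, 130, 197]
240 [113, 183, 179, 176, 179, 181, 179, 123, 84, 144, 211, 208, 211, 211, 213, 212, 205, 209, 202, 71, 72, 71, 73, 73, 105, 239]
200 [170, 169, 167, 166, 168, 163, 143, 80, 89, 189, 207, 210, 210, 210, 209, 207, 202, 237, 139, 70, 67, 70, 68, 69, 93, 215]
160 [171, 171, 168, 170, 170, 166, 102, 80, 101, 139, 140, 139, 139, 137, 137, 138, 166, 236, 166, 70, 69, 70, 70, 71, 88, 179]
110 [192, 191, 188, 191, 190, 149, 78, 93, 197, 216, 219, 219, 219, 216, 215, 213, 208, 238, 232, 72, 74, 72, 72, 74, 74, 134]
90 [193, 189, 185, 192, 189, 131, 78, 100, 202, 215, 218, 218, 216, 216, 214, 209, 201, 236, 210, 72, 72, 70, 71, 73, 72, 141]
30 [81, 79, 79, 78, 76, 64, 99, 177, 214, 213, 212, 213, 215, 211, 209, 187, 96, 117, 131, 103, 65, 62, 62, 63, 62, 105]
col [221, 221, 221, 221, 220, 221, 221, 221, 221, 220, 220, 219, 221, 221, 222, 221, 221, 220, 221, 220, 221, 221, 220] [224, 225, 223, 224, 224, 223, 223, 223, 223, 223, 223, 223, 223, 224, 223, 221, 220, 220, 220, 221, 220, 220, 220]
```

Run:
```python
from h import *
t=bot.get_calibration('top'); s=bot.get_calibration('scene'); w=bot.get_calibration('wrist')
a=np.load('w1.npy'); o=dict(eef_pos=a[:3],ee_rot=a[3:])
T=lambda x,y:(270+x/3.2,140+y/3); S=lambda x,y:(210+x/3.2,170+y/3.2)
up,r=tri([ray(t,T(590,124)),ray(s,S(437,42)),ray(w,(339.3,367),o)]); print('up',up,r)
zu=up[2]
for zz in (zu,zu-.003):
  P=[]
  for uv in [(339.1,320),(338.5,200),(337.1,30)]:
    z=zz
    for _ in range(10):
        p=onz(w,uv,z,o); z=zz-.09*np.hypot(*(p-up)[:2])
    P.append(p)
  P=np.array(P); d=P[-1]-P[0]; print(P.round(4).tolist(),'heading',np.degrees(np.arctan2(d[1],d[0])))
# combs and carrier, cross-check with w1
for nm,uv,z in [('comb ends',[(173,99),(252,144)],.068),('block',[(186,79),(276,125),(240,203),(153,157)],.034),('big nest vs',[(147,338)],.125)]:
    Q=np.array([onz(w,x,z,o)[:2] for x in uv]); print(nm,Q.round(4).tolist(),Q.mean(0))
```

```text
up [ 0.58242263 -0.36834696  0.1287827 ] [np.float64(0.0009466235824184732), np.float64(0.0027690721107298936), np.float64(0.0018858235872552687)]
[[0.5957, -0.3135, 0.1237], [0.622, -0.1917, 0.1125], [0.6531, -0.0464, 0.0991]] heading 77.87552478453064
[[0.5955, -0.3152, 0.1209], [0.622, -0.1923, 0.1095], [0.6534, -0.0457, 0.096]] heading 77.8755277920449
comb ends [[0.4808, -0.0607], [0.5465, -0.1216]] [ 0.51365956 -0.09111738]
block [[0.4888, -0.0383], [0.572, -0.1071], [0.5059, -0.1834], [0.4229, -0.1081]] [ 0.49739013 -0.10921612]
big nest vs [[0.391, -0.2883]] [ 0.39099261 -0.28827791]
```

```bash
python3 -c "
from h import *
go([.392,-.298,.24],Rt(55.4),5)"
```

```text
5 x [-0.0329, -0.0323, 0.0102, -0.0002, 0.0002, 0.0746] |t| mm 47.2 deg 4.3
```

Request:
carry_out(
  targets=[
    [0.085,-0.033,-0.0323,0.0102,0,0,0.0746],
    [0.085,-0.033,-0.0323,0.0102,0,0,0.0746],
    [0.085,-0.033,-0.0323,0.0102,0,0,0.0746],
    [0.085,-0.033,-0.0323,0.0102,0,0,0.0746],
    [0.085,-0.033,-0.0323,0.0102,0,0,0.0746],
    [0.085,0,0,0,0,0,0],
    [0.085,0,0,0,0,0,0],
  ],
)

```text
time: 2.52
eef_pos: [0.3925, -0.2992, 0.2406]
ee_rot: [0.0, 0.886, 0.464, 0.0]
force: [0.2, 0.8, 0.2]
gripper_width: 0.0846
```

Run:
```python
from h import *
o,im,c=look('wrist'); cv2.imwrite('pics/w2.png',im); np.save('w2.npy',np.r_[o['eef_pos'],o['ee_rot']]); print(o['time'],o['eef_pos'],o['ee_rot'])
```

```text
2.525 [ 0.39248015 -0.29923412  0.24062704] [4.80866673e-04 8.85770782e-01 4.64122542e-01 3.95307193e-04]
```

View pics/w2.png

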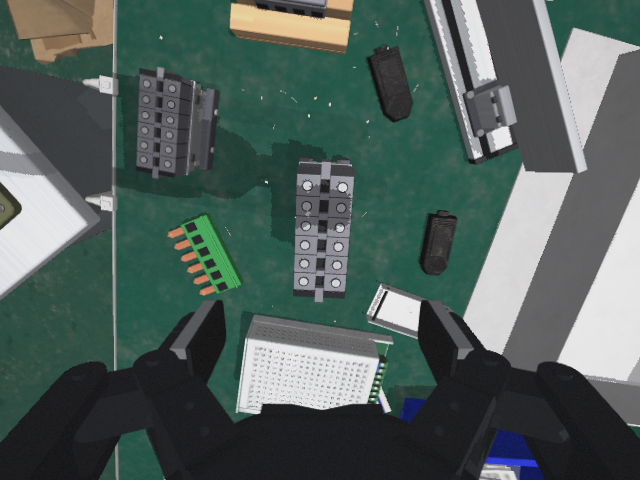

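The wrist view shows the big carrier's block top with corners near (299,160), (353,161), (347,297) and (294,297), nearly aligned with the tool.

Run:
```python
from h import *
w=bot.get_calibration('wrist'); a=np.load('w2.npy'); o=dict(eef_pos=a[:3],ee_rot=a[3:])
P=np.array([onz(w,u,.125,o)[:2] for u in [(299,161),(353,162),(347,297),(294,296)]]); e=np.roll(P,-1,0)-P
print(P.round(4).tolist(),P.mean(0),np.linalg.norm(e,axis=1),np.degrees(np.arctan2(e[:,1],e[:,0])))
s=go([*P.mean(0),.093],Rt(54.0),4)
print(np.degrees(np.arctan2(*(R.from_quat(np.roll(a[3:],-1)).as_matrix()[:2,0][::-1]))))
```

```text
[[0.412, -0.2414], [0.4449, -0.2651], [0.3794, -0.3563], [0.3429, -0.3299]] [ 0.39479765 -0.2981752 ] [0.04060164 0.11233535 0.04513662 0.11228053] [ -35.70584766 -125.67240996  144.11164033   52.01296301]
4 x [0.0004, 0.0002, 0.0369, 0.0004, -0.0, 0.006] |t| mm 36.9 deg 0.3
55.30691905261775
```

Request:
carry_out(
  newtons=50,
  targets=[
    [0.085,0.0004,0.0002,0.037,0,0,0.006],
    [0.085,0.0004,0.0002,0.037,0,0,0.006],
    [0.085,0.0004,0.0002,0.037,0,0,0.006],
    [0.085,0.0004,0.0002,0.036,0,0,0.006],
    [0.085,0,0,0,0,0,0],
    [0.03,0,0,0,0,0,0],
    [0.03,0,0,0,0,0,0],
    [0.03,0,0,0,0,0,0],
    [0.03,0,0,0,0,0,0],
    [0.03,0,0,0,0,0,0],
  ],
)

```text
time: 3.82
eef_pos: [0.3953, -0.298, 0.0951]
ee_rot: [0.002, 0.891, 0.454, 0.001]
force: [-0.4, 0.9, 6.0]
gripper_width: 0.0436
```

```bash
python3 -c "
from h import *
o=bot.get_obs();print(o['eef_pos'],o['ee_rot'],o['gripper_width'],o['force'])
p=o['eef_pos']
s=go([.4,-.3,.31],Rt(60),4)
s=go([.5995,-.297,.30],Rt(77.9,.09),5,s)"
```

```text
[ 0.39527004 -0.29795851  0.09510306] [1.62048015e-03 8.90778477e-01 4.54434213e-01 7.90404599e-04] 0.04359371297200062 [-0.35397862  0.94255645  5.95612394]
4 x [0.0002, 0.0014, -0.0537, 0.0009, 0.0001, -0.0259] |t| mm 53.7 deg 1.5
5 x [0.0162, 0.0367, 0.0015, -0.0028, -0.0179, -0.0624] |t| mm 40.1 deg 3.7
```

Request:
carry_out(
  targets=[
    [0.03,0.0002,0.0014,-0.0537,0.0009,0,-0.0259],
    [0.03,0.0002,0.0014,-0.0537,0.0009,0,-0.0259],
    [0.03,0.0002,0.0014,-0.0537,0.0009,0,-0.0259],
    [0.03,0.0002,0.0014,-0.0537,0.0009,0,-0.0259],
    [0.03,0.0162,0.0367,0.0015,-0.0028,-0.0179,-0.0624],
    [0.03,0.0162,0.0367,0.0015,-0.0028,-0.0179,-0.0624],
    [0.03,0.0162,0.0367,0.0015,-0.0028,-0.0179,-0.0624],
    [0.03,0.0162,0.0367,0.0015,-0.0028,-0.0179,-0.0624],
    [0.03,0.0162,0.0367,0.0015,-0.0028,-0.0179,-0.0624],
    [0.03,0,0,0,0,0,0],
  ],
)

```text
time: 5.08
eef_pos: [0.6015, -0.2947, 0.2947]
ee_rot: [0.025, 0.776, 0.629, -0.035]
force: [-0.8, 0.7, -7.5]
gripper_width: 0.0431
```

```bash
python3 -c "
from h import *
o,im,c=look('wrist'); cv2.imwrite('pics/w3.png',im); np.save('w3.npy',np.r_[o['eef_pos'],o['ee_rot']])
print(o['eef_pos'],o['gripper_width'],o['force'])
u=np.array([.583,-.369,.1288]); d=np.array([np.cos(np.radians(77.9)),np.sin(np.radians(77.9)),-.09])
for l in (0,.075,.15,.25,.36): print(l,proj(c,u+d*l,o))
s=go([.5995,-.297,.235],Rt(77.9,.09),3)"
```

```text
[ 0.60152198 -0.29471165  0.29468005] 0.04311453847804309 [-0.84337426  0.73839779 -7.54850426]
0 [319.58709353 278.33280131]
0.075 [319.78889709 205.43160935]
0.15 [320.02434422 121.86243134]
0.25 [320.40257513  -9.12515499]
0.36 [ 320.92397587 -182.90017934]
3 x [0.0012, 0.0003, 0.02, -0.0026, -0.0009, 0.0008] |t| mm 20.0 deg 0.2
```

View pics/w3.png

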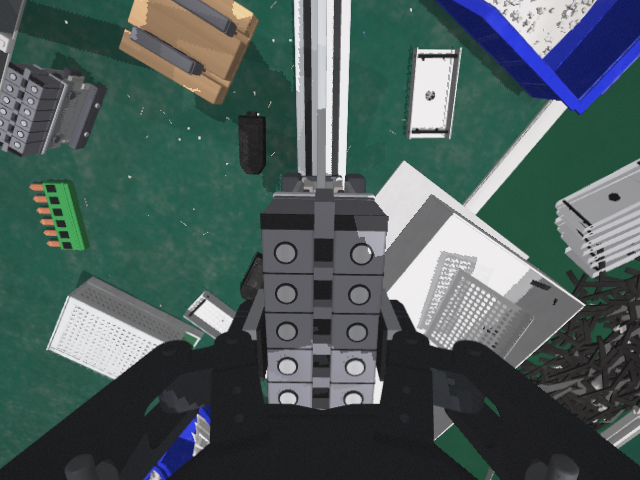

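Run:
```python
from h import *
g=cv2.imread('pics/w3.png',0); w=bot.get_calibration('wrist'); a=np.load('w3.npy'); o=dict(eef_pos=a[:3],ee_rot=a[3:])
for v in (20,60,100,140,165): print(v,g[v,306:336].tolist())
R0=R.from_quat(np.roll(a[3:],-1)).as_matrix()
im=cv2.imread('pics/w3.png',0)
for v in (250,290,328,363): print('slot row',v,g[v,308:338].tolist())
```

```text
20 [47, 45, 48, 45, 43, 175, 181, 182, 179, 180, 181, 174, 210, 215, 216, 216, 215, 214, 213, 210, 179, 232, 235, 235, 235, 235, 232, 190, 64, 65]
60 [38, 40, 40, 40, 39, 130, 164, 165, 163, 163, 164, 164, 199, 203, 206, 208, 207, 205, 205, 201, 178, 235, 233, 235, 236, 236, 230, 104, 62, 61]
100 [44, 43, 43, 32, 40, 84, 164, 164, 164, 164, 164, 167, 202, 208, 209, 211, 210, 212, 212, 206, 209, 236, 236, 237, 237, 235, 178, 64, 64, 65]
140 [35, 35, 32, 33, 34, 54, 164, 161, 160, 157, 159, 123, 131, 131, 132, 131, 131, 131, 130, 136, 237, 236, 237, 238, 237, 232, 111, 65, 67, 66]
165 [34, 34, 32, 31, 35, 48, 129, 159, 157, 154, 153, 125, 132, 131, 132, 132, 132, 133, 133, 158, 236, 235, 237, 237, 234, 136, 65, 66, 66, 67]
slot row 250 [97, 96, 96, 95, 89, 77, 41, 32, 30, 31, 30, 32, 32, 31, 32, 31, 31, 32, 33, 26, 30, 29, 28, 31, 44, 62, 89, 92, 96, 96]
slot row 290 [95, 97, 95, 91, 86, 63, 29, 28, 27, 29, 27, 28, 27, 31, 30, 28, 26, 29, 27, 28, 27, 27, 31, 41, 66, 90, 93, 97, 96, 96]
slot row 328 [96, 96, 96, 90, 84, 53, 50, 53, 50, 50, 26, 27, 27, 25, 28, 29, 28, 26, 30, 28, 28, 27, 39, 69, 88, 93, 97, 97, 96, 96]
slot row 363 [150, 149, 143, 126, 103, 35, 28, 23, 27, 31, 29, 44, 45, 48, 46, 47, 48, 45, 47, 41, 41, 40, 84, 128, 142, 150, 151, 151, 150, 151]
```

Run:
```python
from h import *
w=bot.get_calibration('wrist'); a=np.load('w3.npy'); o=dict(eef_pos=a[:3],ee_rot=a[3:])
R0=R.from_quat(np.roll(a[3:],-1)).as_matrix(); tool=lambda p: R0.T@(p-a[:3])
tc=dict(eef_pos=np.zeros(3),ee_rot=np.array([1.,0,0,0]))
print('slots',[onz(w,uv,-.030,tc).round(4).tolist() for uv in [(322.8,250),(322.4,290),(321.9,328),(321.3,363)]])
u=np.array([.583,-.369,.1288])
for uv in [(321.8,20),(321.7,60),(321.6,100),(321.1,140),(321.0,165)]:
    z=.12
    for _ in range(10):
        p=onz(w,uv,z,o); z=.1288-.09*np.hypot(*(p-u)[:2])
    print(p.round(4),'tool',tool(p).round(4))
# block front top edge (far end): row of the end at ~ (322,213)
print('front edge',onz(w,(322,213),-.03,tc), 'head',np.degrees(np.arctan2(R0[1,0],R0[0,0])),'pitch',-R0[2,0],'roll',R0[2,1])
```

```text
slots [[0.0382, 0.0006, -0.03], [0.0227, 0.0005, -0.03], [0.0067, 0.0003, -0.03], [-0.0093, 0.0001, -0.03]]
[ 0.6323 -0.1451  0.1082] tool [0.1683 0.0002 0.1727]
[ 0.6261 -0.1742  0.1108] tool [0.1384 0.0002 0.1726]
[ 0.6195 -0.205   0.1137] tool [1.068e-01 1.000e-04 1.724e-01]
[ 0.6122 -0.2376  0.1167] tool [ 0.0732 -0.0003  0.1723]
[ 0.6076 -0.2591  0.1187] tool [ 0.0511 -0.0004  0.1723]
front edge [ 0.05161719  0.00034086 -0.03      ] head 78.11491553875008 pitch 0.08618549341313866 roll -0.005570244734939327
```

Offsets across the rail are under 1 mm, so I shift -0.7 mm and descend along tool z. The touch is expected after about 128 mm.

Request:
carry_out(
  targets=[
    [0.03,0.0015,-0.0007,0.02,0,0,0],
    [0.03,0.0015,0,0.02,0,0,0],
    [0.03,0.0015,0,0.02,0,0,0],
    [0.03,0.0015,0,0.02,0,0,0],
    [0.03,0.001,0,0.02,0,0,0],
    [0.03,0,0,0.01,0,0,0],
    [0.03,0,0,0.005,0,0,0],
    [0.03,0,0,0.003,0,0,0],
    [0.03,0,0,0,0,0,0],
  ],
)

```text
time: 6.25
eef_pos: [0.5971, -0.3001, 0.1794]
ee_rot: [0.026, 0.777, 0.628, -0.036]
force: [1.2, -0.9, -8.4]
gripper_width: 0.0431
```

Request:
carry_out(
  targets=[
    [0.03,0,0,0.003,0,0,0],
    [0.03,0,0,0,0,0,0],
  ],
)

```text
time: 6.5
eef_pos: [0.5971, -0.3001, 0.1762]
ee_rot: [0.026, 0.777, 0.628, -0.036]
force: [1.8, -0.1, -7.8]
gripper_width: 0.0432
```

Request:
carry_out(
  targets=[
    [0.03,0,0,0.003,0,0,0],
    [0.03,0,0,0.003,0,0,0],
    [0.03,0,0,0,0,0,0],
  ],
)

```text
time: 6.88
eef_pos: [0.597, -0.3006, 0.1699]
ee_rot: [0.026, 0.777, 0.628, -0.036]
force: [0.6, -1.2, -8.1]
gripper_width: 0.043
```

Request:
carry_out(
  targets=[
    [0.03,0,0,0.002,0,0,0],
    [0.03,0,0,0,0,0,0],
  ],
)

```text
time: 7.12
eef_pos: [0.5971, -0.3008, 0.1682]
ee_rot: [0.026, 0.777, 0.628, -0.036]
force: [0.0, -0.5, -7.8]
gripper_width: 0.0434
```

Request:
carry_out(
  targets=[
    [0.03,0,0,0.0015,0,0,0],
    [0.03,0,0,0,0,0,0],
  ],
)

```text
time: 7.38
eef_pos: [0.5971, -0.3011, 0.1679]
ee_rot: [0.027, 0.777, 0.628, -0.036]
force: [-0.8, 0.7, -0.5]
gripper_width: 0.0433
```

Request:
carry_out(
  targets=[
    [0.03,0,0,0.0015,0,0,0],
    [0.03,0,0,0,0,0,0],
  ],
)

```text
time: 7.62
eef_pos: [0.5971, -0.3012, 0.1678]
ee_rot: [0.027, 0.777, 0.628, -0.036]
force: [-3.4, 3.0, 6.8]
gripper_width: 0.0427
```

Contact at the predicted height with the full weight carried. Releasing.

Request:
carry_out(
  targets=[
    [0.085,0,0,-0.001,0,0,0],
    [0.085,0,0,0,0,0,0],
    [0.085,0,0,0,0,0,0],
    [0.085,0,0,0,0,0,0],
    [0.085,0,0,-0.005,0,0,0],
    [0.085,0,0,-0.02,0,0,0],
    [0.085,0,0,-0.04,0,0,0],
    [0.085,0,0,-0.04,0,0,0],
    [0.085,0,0,-0.03,0,0,0],
    [0.085,0,0,0,0,0,0],
  ],
)

```text
time: 8.88
eef_pos: [0.6018, -0.29, 0.3047]
ee_rot: [0.03, 0.777, 0.628, -0.034]
force: [0.0, 0.0, -0.6]
gripper_width: 0.0849
```

Run:
```python
from h import *
o,im,c=look('wrist'); cv2.imwrite('pics/w4.png',im); np.save('w4.npy',np.r_[o['eef_pos'],o['ee_rot']]); print(o['time'],o['eef_pos'],o['gripper_width'],o['force'])
s=go([.514,-.092,.24],Rt(139),8)
```

```text
8.875 [ 0.60176443 -0.28998014  0.30470384] 0.08485826338349013 [ 0.04518543  0.00653524 -0.57352127]
8 x [0.0283, -0.0043, 0.0064, -0.006, 0.0101, -0.1332] |t| mm 29.3 deg 7.7
```

Request:
carry_out(
  targets=[
    [0.085,0.0283,-0.0043,0.0064,-0.006,0.0101,-0.133],
    [0.085,0.0283,-0.0043,0.0064,-0.006,0.0101,-0.133],
    [0.085,0.0283,-0.0043,0.0064,-0.006,0.0101,-0.133],
    [0.085,0.0283,-0.0043,0.0064,-0.006,0.0101,-0.133],
    [0.085,0.0283,-0.0043,0.0064,-0.006,0.0101,-0.133],
    [0.085,0.0283,-0.0043,0.0064,-0.006,0.0101,-0.133],
    [0.085,0.0283,-0.0043,0.0064,-0.006,0.0101,-0.133],
    [0.085,0.0283,-0.0043,0.0064,-0.006,0.0101,-0.133],
    [0.085,0,0,0,0,0,0],
    [0.085,0,0,0,0,0,0],
  ],
)

```text
time: 10.18
eef_pos: [0.5138, -0.0919, 0.2385]
ee_rot: [-0.002, 0.352, 0.936, -0.0]
force: [0.4, -0.5, -0.4]
gripper_width: 0.0852
```

Run:
```python
from h import *
o,im,c=look('wrist'); cv2.imwrite('pics/w5.png',im); np.save('w5.npy',np.r_[o['eef_pos'],o['ee_rot']]); print(o['time'],o['eef_pos'],o['ee_rot'])
```

```text
10.175 [ 0.51378847 -0.09188536  0.23853015] [-1.71800135e-03  3.51675827e-01  9.36120262e-01 -1.24449940e-04]
```

View pics/w5.png

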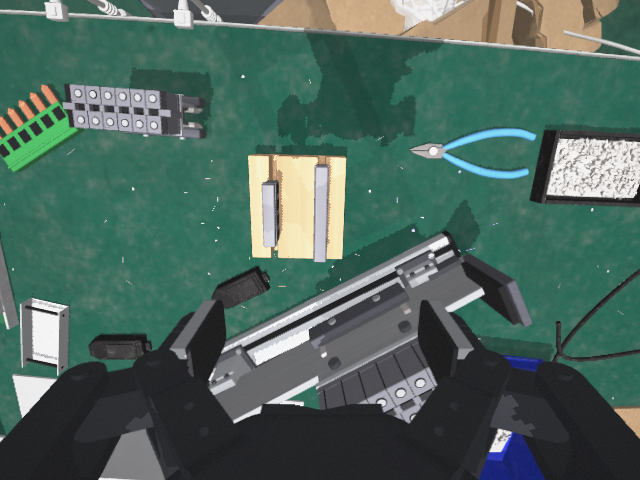

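The wrist view shows the long comb at (321,213), right of the short one at (270,213). The carrier is down at the stop end of the rail, near (380,360). Next I measure the comb's top face by colour.

Run:
```python
from h import *
im=cv2.imread('pics/w5.png'); w=bot.get_calibration('wrist'); a=np.load('w5.npy'); o=dict(eef_pos=a[:3],ee_rot=a[3:])
R0=R.from_quat(np.roll(a[3:],-1)).as_matrix()
sub=im[150:270,240:350]; m=((sub[...,0].astype(int)>=sub[...,2])&(sub.min(2)>120)).astype(np.uint8)
n,l,st,ce=cv2.connectedComponentsWithStats(m)
for i in range(1,n):
    if st[i,4]>200:
        pts=np.argwhere(l==i)[:,::-1].astype(np.float32)+[240,150]; r=cv2.minAreaRect(pts.astype(np.float32)); print(st[i],r)
        P=np.array([onz(w,u,.068,o) for u in cv2.boxPoints(r)]); Q=(P-a[:3])@R0
        print(Q[:,:2].round(4).tolist(),'ctr tool',Q.mean(0)[:2].round(4),'world',P.mean(0).round(4), 'len',np.linalg.norm(np.diff(P,axis=0),axis=1).round(4))
        e=[x for x in np.diff(Q,axis=0) if np.linalg.norm(x)>.04][0]; print('turn rad',np.arctan2(e[1],e[0]))
```

```text
[  73   15   16   97 1223] ((320.30657958984375, 213.15695190429688), (13.31946086883545, 95.99197387695312), 1.5481576919555664)
[[-0.0426, -0.0086], [0.051, -0.0056], [0.0507, 0.0066], [-0.043, 0.0046]] ctr tool [ 0.004  -0.0007] world [ 0.5097 -0.0896  0.068 ] len [0.0937 0.0122 0.0937]
turn rad 0.032885530321097506
[ 22  33  14  64 729] ((268.8897399902344, 214.47218322753906), (63.344078063964844, 12.806248664855957), 88.21009063720703)
[[0.0346, -0.0553], [0.035, -0.0434], [-0.0269, -0.044], [-0.0273, -0.0566]] ctr tool [ 0.0038 -0.0498] world [ 0.4775 -0.1267  0.068 ] len [0.0119 0.0619 0.0126]
turn rad -3.132335982966617
```

Request:
carry_out(
  newtons=50,
  targets=[
    [0.042,0.004,-0.0007,0.03,0,0,0.018],
    [0.042,0,0,0.03,0,0,0],
    [0.042,0,0,0.04,0,0,0],
    [0.042,0,0,0.04,0,0,0],
    [0.042,0,0,0.03,0,0,0],
    [0.042,0,0,0.018,0,0,0],
    [0.042,0,0,0.01,0,0,0],
    [0.042,0,0,0,0,0,0],
  ],
)

```text
time: 11.22
eef_pos: [0.5097, -0.0895, 0.0406]
ee_rot: [-0.002, 0.36, 0.933, 0.0]
force: [0.2, -0.4, -0.1]
gripper_width: 0.042
```

Request:
carry_out(
  targets=[
    [0,0,0,0,0,0,0],
    [0,0,0,0,0,0,0],
    [0,0,0,0,0,0,0],
    [0,0,0,0,0,0,0],
  ],
)

```text
time: 11.72
eef_pos: [0.5104, -0.0894, 0.0421]
ee_rot: [-0.0, 0.359, 0.933, 0.0]
force: [0.5, -0.4, 5.2]
gripper_width: 0.0111
```

Request:
carry_out(
  targets=[
    [0,0,0,-0.02,0,0,0],
    [0,0,0,-0.04,0,0,0],
    [0,0,0,-0.05,0,0,0],
    [0,0,0,-0.05,0,0,0],
    [0,0,0,-0.05,0,0,0],
    [0,0,0,0,0,0,0],
  ],
)

```text
time: 12.48
eef_pos: [0.5127, -0.09, 0.2556]
ee_rot: [0.003, 0.359, 0.933, 0.001]
force: [-0.3, -0.5, -0.3]
gripper_width: 0.0109
```

Run:
```python
from h import *
o=bot.get_obs(); print(o['eef_pos'],o['force'],o['gripper_width'])
s=go([.579,-.054,.26],Rt(77.9,.09),7)
```

```text
[ 0.51271556 -0.09001107  0.25564897] [-0.25282324 -0.53565571 -0.27027033] 0.010903433270140721
7 x [0.0012, 0.0112, -0.0007, 0.0076, -0.0112, 0.1494] |t| mm 11.3 deg 8.6
```

Request:
carry_out(
  targets=[
    [0,0.0012,0.0112,-0.0007,0.0076,-0.0112,0.1494],
    [0,0.0012,0.0112,-0.0007,0.0076,-0.0112,0.1494],
    [0,0.0012,0.0112,-0.0007,0.0076,-0.0112,0.1494],
    [0,0.0012,0.0112,-0.0007,0.0076,-0.0112,0.1494],
    [0,0.0012,0.0112,-0.0007,0.0076,-0.0112,0.1494],
    [0,0.0012,0.0112,-0.0007,0.0076,-0.0112,0.1494],
    [0,0.0012,0.0112,-0.0007,0.0076,-0.0112,0.1494],
    [0,0,0,0,0,0,0],
    [0,0,0,0,0,0,0],
  ],
)

```text
time: 13.6
eef_pos: [0.5753, -0.0534, 0.2536]
ee_rot: [0.023, 0.776, 0.629, -0.039]
force: [0.2, -1.4, -0.3]
gripper_width: 0.0107
```

Run:
```python
from h import *
o,im,c=look('wrist'); cv2.imwrite('pics/w6.png',im); np.save('w6.npy',np.r_[o['eef_pos'],o['ee_rot']]); print(o['time'],o['eef_pos'],o['ee_rot'])
```

```text
13.6 [ 0.57532801 -0.05344551  0.25359617] [ 0.02337814  0.77597052  0.62914196 -0.03877644]
```

View pics/w6.png

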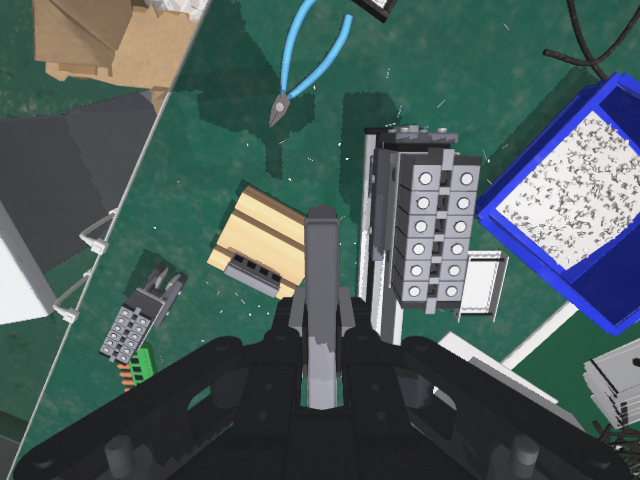

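Run:
```python
from h import *
im=cv2.imread('pics/w6.png'); g=im.min(2)
sub=g[150:315,395:490]; m=(sub>190).astype(np.uint8)
n,l,st,ce=cv2.connectedComponentsWithStats(m)
print([(round(ce[i][0]+395,1),round(ce[i][1]+150,1),int(st[i,4]),int(st[i,2]),int(st[i,3])) for i in range(1,n) if st[i,4]>15])
print('comb col',g[198:240,321].tolist()); print('comb rear',g[385:418,321].tolist())
for v in (230,260,300,330): print('comb row',v,g[v,296:348].tolist())
c=cv2.resize(im[140:320,300:500],None,fx=4,fy=3.3,interpolation=cv2.INTER_CUBIC); cv2.imwrite('pics/crop6.png',c)
```

```text
[(np.float64(425.3), np.float64(178.2), 82, 10, 10), (np.float64(466.4), np.float64(178.6), 79, 10, 10), (np.float64(422.9), np.float64(202.7), 78, 10, 10), (np.float64(463.1), np.float64(203.0), 74, 10, 9), (np.float64(420.6), np.float64(226.2), 75, 10, 10), (np.float64(459.9), np.float64(226.3), 70, 10, 10), (np.float64(418.3), np.float64(248.9), 72, 10, 9), (np.float64(457.0), np.float64(248.9), 67, 9, 9), (np.float64(478.4), np.float64(252.1), 70, 22, 4), (np.float64(476.1), np.float64(286.6), 1286, 31, 59), (np.float64(416.1), np.float64(270.5), 65, 10, 8), (np.float64(454.0), np.float64(270.5), 64, 9, 8), (np.float64(414.1), np.float64(291.3), 61, 9, 8), (np.float64(451.1), np.float64(291.2), 58, 9, 8), (np.float64(398.4), np.float64(309.3), 66, 7, 14)]
comb col [45, 44, 41, 42, 40, 40, 51, 53, 61, 73, 71, 74, 73, 74, 73, 72, 74, 75, 72, 72, 85, 98, 101, 88, 73, 74, 84, 96, 100, 100, 103, 105, 104, 103, 103, 103, 105, 103, 104, 104, 105, 104]
comb rear [164, 165, 164, 165, 164, 164, 163, 163, 164, 161, 163, 163, 163, 162, 161, 162, 162, 161, 162, 161, 162, 161, 160, 161, 129, 3
[... 346 characters left out ...]
 93, 78, 93, 97, 103, 105, 105, 103, 104, 105, 103, 103, 104, 103, 104, 104, 103, 104, 104, 105, 103, 103, 104, 104, 103, 103, 103, 102, 105, 102, 96, 91, 78, 92, 59, 59, 65, 58, 54, 53, 52, 50, 48]
comb row 300 [97, 98, 97, 97, 97, 96, 98, 97, 80, 66, 88, 90, 97, 100, 104, 102, 103, 104, 102, 103, 103, 104, 104, 103, 104, 103, 104, 103, 104, 104, 104, 103, 103, 103, 104, 103, 105, 105, 98, 95, 89, 85, 66, 82, 96, 99, 98, 96, 97, 98, 98, 98]
comb row 330 [37, 102, 132, 136, 136, 134, 51, 46, 44, 42, 38, 32, 90, 98, 102, 102, 103, 104, 103, 104, 103, 103, 104, 102, 102, 103, 103, 103, 103, 103, 104, 104, 103, 103, 103, 102, 102, 102, 97, 88, 28, 36, 42, 42, 44, 79, 137, 137, 137, 129, 95, 32]
```

View pics/crop6.png

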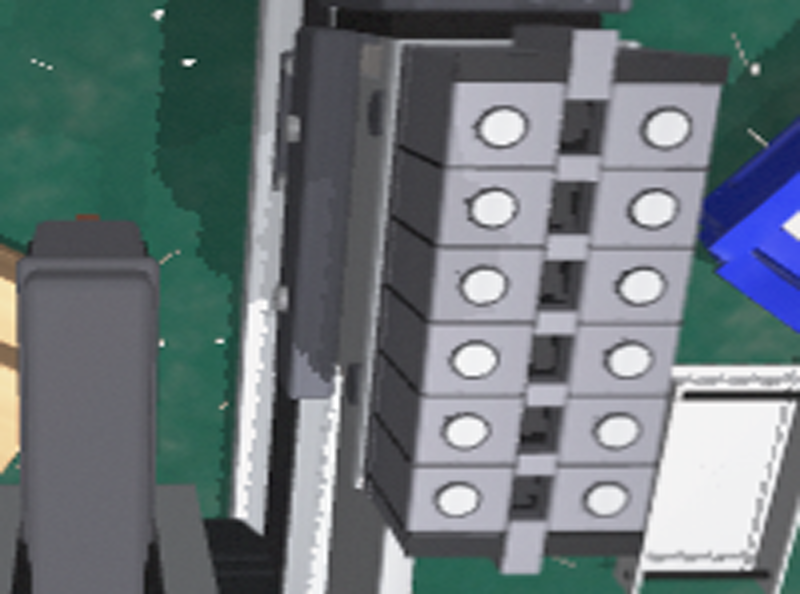

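The w6 crop shows all six open slots in line with the screw pairs, the first at (446,178) and the last at (433,291). The comb's front top edge is near row 220. Next I work out both in tool coordinates.

Run:
```python
from h import *
w=bot.get_calibration('wrist'); a=np.load('w6.npy')
tc=dict(eef_pos=np.zeros(3),ee_rot=np.array([1.,0,0,0])); R0=R.from_quat(np.roll(a[3:],-1)).as_matrix()
L=[(425.3,178.2),(422.9,202.7),(420.6,226.2),(418.3,248.9),(416.1,270.5),(414.1,291.3)]; Rr=[(466.4,178.6),(463.1,203.0),(459.9,226.3),(457,248.9),(454,270.5),(451.1,291.2)]
S=[(446.0,178.3),(434.0,291.0)]
for zt in (.070,.073,.076,.079,.082):
    A=np.array([onz(w,u,zt,tc) for u in L]); B=np.array([onz(w,u,zt,tc) for u in Rr]); M=(A+B)/2
    d=M[0]-M[-1]; print(zt,'len',np.linalg.norm(d).round(4),'ctr',M.mean(0).round(4),'turn',np.arctan2(d[1],d[0]).round(4),'spacings',np.diff(M[:,0]).round(4),'world',(R0@M.mean(0)+a[:3]).round(4))
for x in (.047,-.047):
    print('comb end top',[proj(w,(x,0,z),tc).round(1).tolist() for z in (-.022,-.024,-.026,-.028)],'bottom',proj(w,(x,0,.01),tc).round(1), 'tooth tip',proj(w,(x-.003,0,.030),tc).round(1))
for v,l,r in [(230,304,339.5),(260,304.3,338.8),(300,305.,338.0)]:
    P=[onz(w,(u,v),-.026,tc) for u in (l,r)]; print('comb sides',v,P[0][:2].round(4),P[1][:2].round(4))
print('head',np.degrees(np.arctan2(R0[1,0],R0[0,0])),'pitch',-R0[2,0],'roll',R0[2,1])
```

```text
0.07 len 0.0781 ctr [0.0124 0.078  0.07  ] turn 0.0076 spacings [-0.0156 -0.0156 -0.0157 -0.0156 -0.0156] world [ 0.6521 -0.0635  0.1818]
0.073 len 0.0792 ctr [0.0115 0.0791 0.073 ] turn 0.0076 spacings [-0.0158 -0.0158 -0.0159 -0.0158 -0.0159] world [ 0.6529 -0.0649  0.1789]
0.076 len 0.0803 ctr [0.0106 0.0802 0.076 ] turn 0.0076 spacings [-0.016  -0.016  -0.0161 -0.0161 -0.0161] world [ 0.6537 -0.0663  0.176 ]
0.079 len 0.0814 ctr [0.0096 0.0813 0.079 ] turn 0.0076 spacings [-0.0162 -0.0162 -0.0164 -0.0163 -0.0163] world [ 0.6545 -0.0676  0.173 ]
0.082 len 0.0825 ctr [0.0087 0.0824 0.082 ] turn 0.0076 spacings [-0.0165 -0.0164 -0.0166 -0.0165 -0.0165] world [ 0.6552 -0.069   0.1701]
comb end top [[321.0, 220.5], [321.0, 221.8], [321.0, 223.2], [321.0, 224.6]] bottom [321.2 203.6] tooth tip [321.2 201.9]
comb end top [[321.0, 421.2], [321.0, 424.8], [321.0, 428.4], [321.0, 432.2]] bottom [321.1 373.8] tooth tip [321.2 355.5]
comb sides 230 [ 0.0445 -0.0061] [0.0445 0.0066]
comb sides 260 [ 0.0329 -0.0062] [0.0329 0.0066]
comb sides 300 [ 0.0165 -0.0062] [0.0165 0.0065]
head 78.10125322004797 pitch 0.08959508772517238 roll -0.012510266350866904
```

Run:
```python
from h import *
w=bot.get_calibration('wrist')
tc=dict(eef_pos=np.zeros(3),ee_rot=np.array([1.,0,0,0]))
L=[(425.3,178.2),(422.9,202.7),(420.6,226.2),(418.3,248.9),(416.1,270.5),(414.1,291.3)]; Rr=[(466.4,178.6),(463.1,203.0),(459.9,226.3),(457,248.9),(454,270.5),(451.1,291.2)]
def depth(C):  # tool z at which six screws are 80 mm apart (fit line spacing)
    from scipy.optimize import brentq
    f=lambda z:-np.polyfit(range(6),[onz(w,u,z,tc)[0] for u in C],1)[0]-.016
    z=brentq(f,.05,.1); return np.mean([onz(w,u,z,tc) for u in C],0)
a,b=depth(L),depth(Rr); print(a,b,'roll',np.arctan2(b[2]-a[2],b[1]-a[1]))
ims={}
for n in('top','scene'):
    o,im,c=look(n); cv2.imwrite(f'pics/{n}7.png',im)
    for P in [(.6536,-.0661,.1765),(.6475,-.0675,.1765),(.6536+.012,-.0661-.0025,.176)]: print(n,proj(c,P).round(1))
t=cv2.imread('pics/top7.png'); s=cv2.imread('pics/scene7.png')
A=cv2.resize(t[110:210,270:380],None,fx=3.6,fy=3.6,interpolation=cv2.INTER_CUBIC)
B=cv2.resize(s[190:290,220:330],None,fx=3.6,fy=3.6,interpolation=cv2.INTER_CUBIC)
cv2.imwrite('pics/pair7.png',np.hstack([A,B]))
```

```text
[0.01094049 0.06651727 0.07481742] [0.01071654 0.09335176 0.07538584] roll 0.021179288978851487
top [309.9 145.3]
top [310.7 148.3]
top [311.  139.6]
scene [250.1 198.3]
scene [253.1 198.5]
scene [245.7 197.4]
```

View pics/pair7.png

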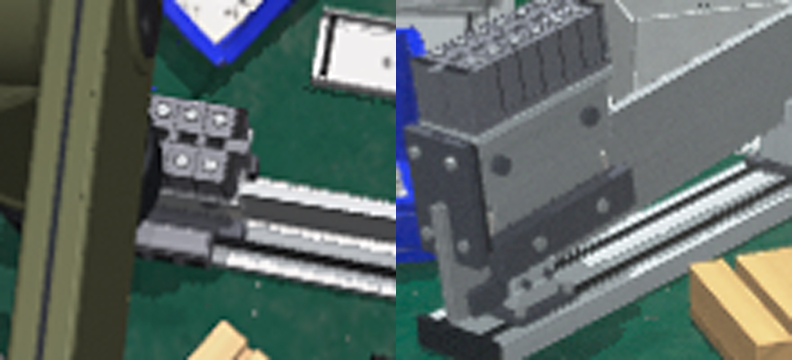

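Run:
```python
from h import *
w=bot.get_calibration('wrist'); a=np.load('w6.npy'); o=dict(eef_pos=a[:3],ee_rot=a[3:])
d=np.array([.211,.977,-.0905])
for k in (.03,.02,0,-.02,-.04):
    P=np.array([.622,-.1917,.1135])+d*k; n=np.array([.974,-.21,0])
    print(k,P.round(3),'edges',[proj(w,P+n*s,o).round(1).tolist() for s in(-.004,.004)],'bottom L',proj(w,P-n*.004-[0,0,.072],o).round(1))
g=cv2.imread('pics/w6.png',0)
for v in (300,310,320,330,340): print(v,g[v,366:412].tolist())
```

```text
0.03 [ 0.628 -0.162  0.111] edges [[395.4, 306.9], [403.6, 306.9]] bottom L [383.8 272.2]
0.02 [ 0.626 -0.172  0.112] edges [[394.7, 316.0], [402.8, 316.1]] bottom L [383.2 280. ]
0 [ 0.622 -0.192  0.114] edges [[393.2, 333.7], [401.2, 333.8]] bottom L [382.2 295.4]
-0.02 [ 0.618 -0.211  0.115] edges [[391.8, 350.7], [399.6, 350.8]] bottom L [381.2 310.3]
-0.04 [ 0.614 -0.231  0.117] edges [[390.4, 367.2], [398.1, 367.2]] bottom L [380.2 324.7]
300 [35, 33, 35, 35, 34, 63, 145, 192, 191, 190, 190, 189, 191, 211, 242, 239, 171, 84, 84, 84, 85, 85, 86, 86, 85, 84, 85, 85, 84, 95, 138, 165, 66, 62, 53, 86, 146, 174, 172, 171, 171, 171, 170, 167, 161, 160]
310 [33, 35, 33, 30, 42, 102, 191, 190, 187, 188, 188, 204, 241, 241, 240, 233, 85, 87, 84, 85, 86, 84, 86, 85, 87, 86, 85, 85, 84, 139, 227, 231, 232, 230, 227, 226, 216, 146, 77, 79, 80, 81, 80, 79, 80, 80]
320 [34, 31, 35, 34, 86, 189, 186, 185, 186, 186, 205, 243, 240, 240, 235, 126, 86, 85, 85, 86, 84, 87, 87, 86, 84, 84, 86, 82, 128, 217, 231, 231, 229, 227, 225, 215, 150, 88, 79, 78, 80, 81, 79, 80, 79, 80]
330 [33, 33, 35, 33, 31, 34, 33, 41, 80, 161, 236, 239, 239, 236, 194, 84, 85, 85, 86, 87, 86, 83, 85, 85, 86, 85, 85, 121, 204, 231, 230, 229, 227, 225, 221, 192, 84, 82, 80, 81, 81, 79, 79, 80, 81, 80]
340 [33, 34, 35, 34, 30, 30, 34, 33, 35, 34, 32, 35, 33, 34, 37, 59, 77, 82, 87, 86, 86, 85, 86, 86, 86, 86, 103, 174, 229, 229, 229, 227, 226, 222, 192, 74, 60, 34, 32, 31, 33, 34, 32, 34, 34, 34]
```

Run:
```python
from h import *
w=bot.get_calibration('wrist'); tc=dict(eef_pos=np.zeros(3),ee_rot=np.array([1.,0,0,0]))
C=lambda x,y:(300+x/4,140+y/3.3)
for a,b in [((433,247),(388,225)),((440,169),(394,148)),((424,323),(383,300)),((416,397),(376,372)),((409,465),(371,440))]:
    A=onz(w,C(*a),.0753,tc); B=onz(w,C(*b),.1113,tc); print(A.round(4),B.round(4),'lean',(A-B)[1]/.036,'pitch',(A-B)[0]/.036)
g=cv2.imread('pics/w6.png',0)
for v in (190,205,215,240,260): print(v,g[v,388:416].tolist())
```

```text
[0.0267 0.0578 0.0753] [0.0236 0.0582 0.1113] lean -0.012227271256302985 pitch 0.08543876097559426
[0.0424 0.0577 0.0753] [0.0415 0.0582 0.1113] lean -0.012404688281611108 pitch 0.02539299595066304
[0.0106 0.0575 0.0753] [0.0054 0.0585 0.1113] lean -0.026960999671615034 pitch 0.14578751579927854
[-0.0056  0.0574  0.0753] [-0.0128  0.0583  0.1113] lean -0.025839799722868286 pitch 0.1992522405634967
[-0.0212  0.0573  0.0753] [-0.0307  0.0584  0.1113] lean -0.032072383170211306 pitch 0.263391266972789
190 [75, 86, 87, 87, 88, 89, 94, 116, 138, 137, 69, 73, 65, 63, 65, 67, 66, 67, 65, 66, 51, 34, 48, 85, 114, 126, 122, 126]
205 [86, 86, 88, 87, 89, 95, 117, 147, 140, 63, 40, 63, 64, 64, 65, 66, 66, 65, 68, 66, 67, 80, 135, 167, 175, 175, 174, 174]
215 [86, 87, 88, 89, 91, 112, 130, 157, 63, 68, 74, 64, 64, 66, 65, 66, 67, 67, 66, 64, 76, 115, 137, 128, 129, 128, 128, 127]
240 [88, 88, 90, 103, 127, 169, 67, 68, 76, 65, 65, 67, 68, 66, 67, 67, 65, 66, 83, 146, 182, 187, 186, 186, 186, 185, 184, 184]
260 [58, 82, 119, 155, 112, 71, 86, 63, 65, 66, 66, 64, 66, 68, 66, 67, 76, 117, 133, 142, 140, 142, 142, 142, 142, 142, 141, 140]
```

Run:
```python
from h import *
w=bot.get_calibration('wrist'); a=np.load('w6.npy'); tc=dict(eef_pos=np.zeros(3),ee_rot=np.array([1.,0,0,0]))
R0=R.from_quat(np.roll(a[3:],-1)).as_matrix()
for uv in [(399.0,310),(398.2,320),(397.4,330)]:
    for z in (.1475,.1495,.1515): print(uv,onz(w,uv,z,tc).round(4))
for z in(.0735,.0755,.0775): print('nest y',np.mean([onz(w,u,z,tc) for u in [(420.6,226.2),(459.9,226.3),(418.3,248.9),(457,248.9)]],0).round(4))
for P in [(.622,-.1917,.1135),(.6531,-.0464,.1003)]: print('rail in tool',R0.T@(np.array(P)-a[:3]))
```

```text
(399.0, 310) [-0.0846  0.0754  0.1475]
(399.0, 310) [-0.0857  0.0759  0.1495]
(399.0, 310) [-0.0868  0.0764  0.1515]
(398.2, 320) [-0.0956  0.0754  0.1475]
(398.2, 320) [-0.0968  0.0759  0.1495]
(398.2, 320) [-0.098   0.0764  0.1515]
(397.4, 330) [-0.1068  0.0754  0.1475]
(397.4, 330) [-0.1081  0.0759  0.1495]
(397.4, 330) [-0.1094  0.0764  0.1515]
nest y [0.0113 0.0793 0.0735]
nest y [0.0107 0.0801 0.0755]
nest y [0.0101 0.0808 0.0775]
rail in tool [-0.11260362  0.07606307  0.14984775]
rail in tool [0.03657174 0.07653436 0.14967577]
```

The rail strip in w6 matches the earlier rail line within 0.3 mm. The nest sits about 3.7 mm across from it, which I read as a small lean plus flange play. I'll hover right above the block, with the turn matched, and remeasure comb and screws in one picture.

Request:
carry_out(
  targets=[
    [0,0.0036,0.027,0,0.005,0,0.0025],
    [0,0.0036,0.027,0,0.005,0,0.0025],
    [0,0.0036,0.027,0,0.005,0,0.0026],
    [0,0,0,0.015,0,0,0],
    [0,0,0,0.015,0,0,0],
    [0,0,0,0,0,0,0],
    [0,0,0,0,0,0,0],
  ],
)

```text
time: 14.62
eef_pos: [0.6558, -0.0626, 0.2229]
ee_rot: [0.019, 0.779, 0.625, -0.043]
force: [0.8, 0.8, 0.2]
gripper_width: 0.0111
```

Run:
```python
from h import *
o,im,c=look('wrist'); cv2.imwrite('pics/w8.png',im); np.save('w8.npy',np.r_[o['eef_pos'],o['ee_rot']]); print(o['time'],o['eef_pos'],o['force'])
R0=R.from_quat(np.roll(o['ee_rot'],-1)).as_matrix(); print('head',np.degrees(np.arctan2(R0[1,0],R0[0,0])),'pitch',-R0[2,0],'roll',R0[2,1])
cv2.imwrite('pics/crop8.png',cv2.resize(im[150:350,220:420],None,fx=3,fy=3,interpolation=cv2.INTER_CUBIC))
g=im.min(2); m=(g[150:340,230:410]>175).astype(np.uint8); n,l,st,ce=cv2.connectedComponentsWithStats(m)
print([(round(ce[i][0]+230,1),round(ce[i][1]+150,1),int(st[i,4]),int(st[i,2]),int(st[i,3])) for i in range(1,n) if st[i,4]>15])
for v in (240,270,300): print(v,g[v,296:346].tolist())
```

```text
14.625 [ 0.65581614 -0.06264185  0.22288059] [0.80623491 0.75363798 0.19335345]
head 77.51383322709329 pitch 0.08962211405480862 roll -0.024445209590636157
[(np.float64(354.1), np.float64(238.3), 22, 5, 5), (np.float64(242.7), np.float64(252.0), 46, 25, 14), (np.float64(352.1), np.float64(247.8), 47, 8, 11), (np.float64(240.8), np.float64(256.3), 72, 23, 14), (np.float64(343.8), np.float64(255.3), 84, 9, 11), (np.float64(235.8), np.float64(276.5), 65, 13, 11), (np.float64(343.2), np.float64(279.8), 81, 10, 10), (np.float64(351.6), np.float64(285.3), 53, 7, 11), (np.float64(408.1), np.float64(319.0), 73, 4, 34)]
240 [105, 107, 106, 107, 106, 108, 106, 105, 85, 86, 87, 95, 100, 103, 105, 104, 104, 107, 105, 104, 105, 105, 104, 104, 103, 105, 104, 102, 104, 105, 104, 105, 104, 104, 106, 106, 105, 104, 103, 98, 95, 86, 85, 88, 107, 106, 108, 107, 107, 105]
270 [105, 105, 104, 106, 104, 105, 106, 104, 96, 93, 81, 96, 98, 103, 104, 104, 103, 104, 105, 106, 103, 105, 104, 103, 104, 104, 104, 103, 105, 104, 104, 104, 104, 103, 104, 105, 103, 104, 102, 96, 91, 80, 98, 146, 171, 171, 172, 172, 173, 172]
300 [98, 99, 98, 99, 98, 98, 99, 97, 81, 68, 88, 89, 96, 100, 104, 104, 104, 105, 105, 103, 105, 104, 102, 104, 103, 104, 104, 104, 104, 103, 104, 105, 105, 105, 105, 104, 104, 104, 99, 96, 89, 86, 69, 83, 98, 98, 100, 98, 98, 97]
```

View pics/crop8.png

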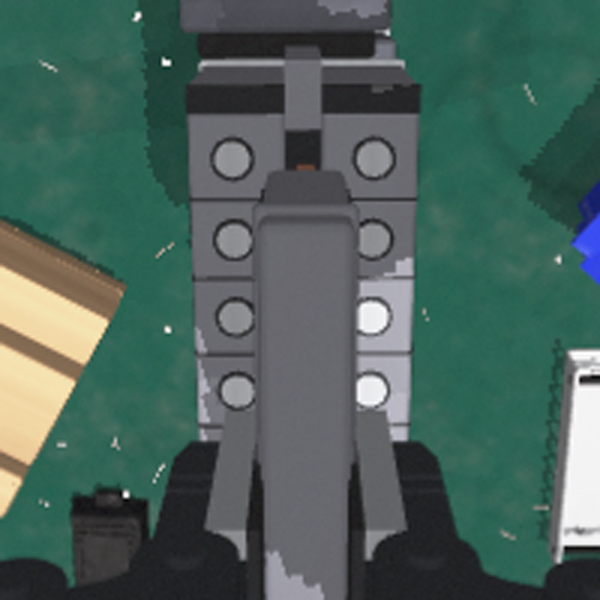

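Run:
```python
from h import *
w=bot.get_calibration('wrist'); tc=dict(eef_pos=np.zeros(3),ee_rot=np.array([1.,0,0,0]))
im=cv2.imread('pics/w8.png',0)
# refine the first-pair screws: dark ring -> circles
c=cv2.HoughCircles(cv2.resize(im[150:350,220:420],None,fx=4,fy=4,interpolation=cv2.INTER_CUBIC),cv2.HOUGH_GRADIENT,1,60,param1=120,param2=18,minRadius=18,maxRadius=34)
C=np.array([(220-.375+x/4,150-.375+y/4) for x,y,r in c[0]]); C=C[(C[:,1]<290)&(abs(C[:,0]-321)<32)&(C[:,1]>195)]; C=C[np.argsort(C[:,1])]; print(C.round(1).tolist())
for z in (.0435,.0455,.0475):
    print(z,[onz(w,u,z,tc)[:2].round(4).tolist() for u in C]); print('edges',[onz(w,u,z,tc)[:2].round(4).tolist() for u in [(282.7,190),(359.3,190),(285.7,283.3),(357,283.3)]])
print('comb',[onz(w,u,-.026,tc)[:2].round(4).tolist() for u in [(303.5,240),(339.5,240),(305,300),(338.2,300)]])
print('tip front corner', [onz(w,(321.5,v),.030,tc)[0].round(4) for v in (204,205,206)])
print('top edge col',im[205:232,321].tolist())
```

```text
[[343.79998779296875, 201.8000030517578], [297.0, 202.8000030517578], [343.5, 229.1999969482422], [298.0, 230.5], [298.20001220703125, 254.1999969482422], [343.5, 255.0], [343.20001220703125, 279.79998779296875], [298.79998779296875, 280.20001220703125]]
0.0435 [[0.0415, 0.0126], [0.0409, -0.0136], [0.0255, 0.0128], [0.0247, -0.0134], [0.0102, -0.0135], [0.0098, 0.0131], [-0.0061, 0.0133], [-0.0064, -0.0136]]
edges [[0.0481, -0.0214], [0.0481, 0.0211], [-0.0085, -0.0215], [-0.0084, 0.0216]]
0.0455 [[0.0411, 0.0127], [0.0405, -0.0138], [0.0249, 0.0129], [0.0242, -0.0135], [0.0095, -0.0137], [0.009, 0.0132], [-0.007, 0.0134], [-0.0073, -0.0137]]
edges [[0.0478, -0.0216], [0.0478, 0.0213], [-0.0094, -0.0218], [-0.0093, 0.0219]]
0.0475 [[0.0407, 0.0129], [0.0401, -0.0139], [0.0244, 0.013], [0.0236, -0.0137], [0.0088, -0.0138], [0.0083, 0.0134], [-0.0079, 0.0135], [-0.0082, -0.0139]]
edges [[0.0474, -0.0219], [0.0475, 0.0215], [-0.0103, -0.022], [-0.0103, 0.0221]]
comb [[0.0407, -0.0064], [0.0407, 0.0067], [0.0165, -0.0062], [0.0165, 0.0066]]
tip front corner [np.float64(0.0429), np.float64(0.0423), np.float64(0.0418)]
top edge col [75, 74, 75, 74, 75, 73, 74, 73, 74, 72, 73, 75, 72, 86, 99, 101, 88, 75, 74, 86, 97, 101, 102, 104, 105, 105, 105]
```

The hover view shows the comb centred over the block: offset +0.8 mm along and -0.4 mm across, with the first tooth above slot 1. Correcting that and lowering, with a force check part way.

Request:
carry_out(
  targets=[
    [0,0.0007,-0.0004,0.006,0,0,0],
    [0,0,0,0.005,0,0,0],
    [0,0,0,0.004,0,0,0],
    [0,0,0,0.003,0,0,0],
    [0,0,0,0.002,0,0,0],
    [0,0,0,0,0,0,0],
  ],
)

```text
time: 15.42
eef_pos: [0.6554, -0.0636, 0.2026]
ee_rot: [0.019, 0.779, 0.625, -0.043]
force: [0.4, -0.8, -0.2]
gripper_width: 0.0112
```

Request:
carry_out(
  targets=[
    [0,0,0,0.003,0,0,0],
    [0,0,0,0.003,0,0,0],
    [0,0,0,0,0,0,0],
  ],
)

```text
time: 15.8
eef_pos: [0.655, -0.0641, 0.1964]
ee_rot: [0.018, 0.779, 0.625, -0.043]
force: [0.7, 0.5, -0.7]
gripper_width: 0.011
```

Request:
carry_out(
  targets=[
    [0,0,0,0.004,0,0,0],
    [0,0,0,0.003,0,0,0],
    [0,0,0,0.002,0,0,0],
    [0,0,0,0,0,0,0],
  ],
)

```text
time: 16.3
eef_pos: [0.6547, -0.0648, 0.1875]
ee_rot: [0.019, 0.779, 0.625, -0.043]
force: [-0.4, 0.1, 0.2]
gripper_width: 0.0111
```

Request:
carry_out(
  targets=[
    [0,0,0,0.0015,0,0,0],
    [0,0,0,0,0,0,0],
  ],
)

```text
time: 16.55
eef_pos: [0.6548, -0.0649, 0.1863]
ee_rot: [0.019, 0.779, 0.625, -0.043]
force: [-1.4, 0.4, -0.2]
gripper_width: 0.0107
```

Request:
carry_out(
  targets=[
    [0,0,0,0.0015,0,0,0],
    [0,0,0,0,0,0,0],
  ],
)

```text
time: 16.8
eef_pos: [0.6546, -0.065, 0.1847]
ee_rot: [0.019, 0.779, 0.625, -0.043]
force: [-0.7, 0.7, -0.5]
gripper_width: 0.0112
```

Request:
carry_out(
  targets=[
    [0,0,0,0.0015,0,0,0],
    [0,0,0,0,0,0,0],
  ],
)

```text
time: 17.05
eef_pos: [0.6552, -0.0652, 0.1841]
ee_rot: [0.019, 0.779, 0.625, -0.042]
force: [0.7, 0.7, 2.8]
gripper_width: 0.0109
```

Request:
carry_out(
  targets=[
    [0,0,0,0.001,0,0,0],
    [0,0,0,0.001,0,0,0],
    [0,0,0,0,0,0,0],
  ],
)

```text
time: 17.42
eef_pos: [0.6563, -0.0655, 0.1839]
ee_rot: [0.021, 0.779, 0.625, -0.041]
force: [-1.2, 0.9, 10.1]
gripper_width: 0.0111
```

Seated with firm contact at the predicted height. Opening and backing off.

Request:
carry_out(
  targets=[
    [0.05,0,0,-0.001,0,0,0],
    [0.05,0,0,0,0,0,0],
    [0.05,0,0,0,0,0,0],
    [0.05,0,0,0,0,0,0],
    [0.05,0,0,-0.01,0,0,0],
    [0.05,0,0,-0.03,0,0,0],
    [0.05,0,0,-0.04,0,0,0],
    [0.08,0,0,-0.03,0,0,0],
    [0.08,-0.04,0,-0.01,0,0,0],
    [0.08,0,0,0,0,0,0],
  ],
)

```text
time: 18.68
eef_pos: [0.6517, -0.0965, 0.3082]
ee_rot: [0.021, 0.78, 0.624, -0.041]
force: [-0.2, 0.6, 0.1]
gripper_width: 0.0798
```

Run:
```python
from h import *
o,im,c=look('wrist'); np.save('w9.npy',np.r_[o['eef_pos'],o['ee_rot']]); print(o['time'],o['eef_pos'],o['force'],o['gripper_width'])
_,s,_=look('scene'); cv2.imwrite('pics/w9.png',im); 
A=cv2.resize(im[40:340,200:440],(400,500),interpolation=cv2.INTER_AREA); B=cv2.resize(s[175:300,215:315],(400,500),interpolation=cv2.INTER_CUBIC)
cv2.imwrite('pics/pair9.png',np.hstack([A,B]))
```

```text
18.675 [ 0.65167042 -0.09645443  0.30822339] [-0.15258165  0.58786605  0.12401916] 0.07981815998807408
```

View pics/pair9.png

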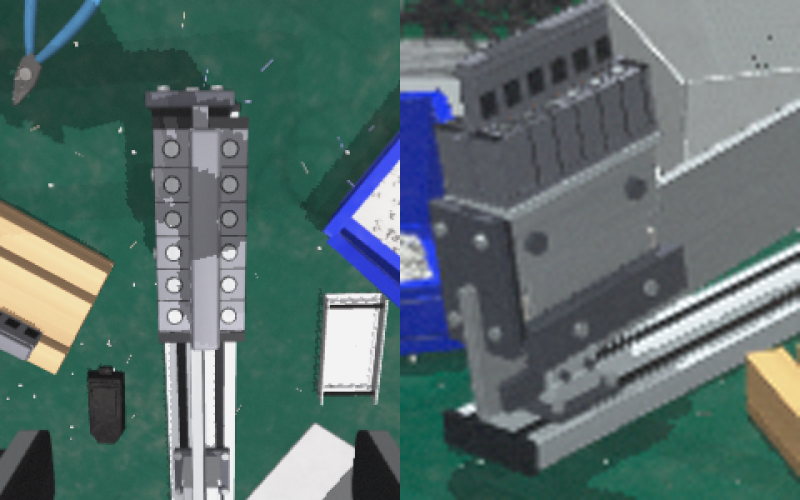

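The comb stands over all six slots with no copper showing, and the short comb is still in the wooden block. One numeric check of the bar height from its apparent length before handing in.

Run:
```python
from h import *
g=cv2.imread('pics/w9.png').min(2); w=bot.get_calibration('wrist'); a=np.load('w9.npy'); o=dict(eef_pos=a[:3],ee_rot=a[3:])
R0=R.from_quat(np.roll(a[3:],-1)).as_matrix()
C=np.array([.6536,-.0661,.1765]); rx=Rt(77.7,.09); up=-rx[:,2]
for h in (.034,.038,.046,.056): print(h,[proj(w,C+rx[:,0]*s*.047+up*h,o).round(1).tolist() for s in(1,-1)])
print('block ends',[proj(w,C+rx[:,0]*s*.054,o).round(1).tolist() for s in(1,-1)])
print('top end',list(enumerate(g[108:126,323].tolist(),108))); print('low end',list(enumerate(g[236:256,323].tolist(),236)))
for v in (140,180,225): print(v,g[v,305:342].tolist())
```

```text
0.034 [[316.5, 117.0], [317.8, 250.6]]
0.038 [[316.3, 116.7], [317.6, 252.3]]
0.046 [[315.9, 116.0], [317.3, 256.1]]
0.056 [[315.3, 115.1], [316.8, 261.1]]
block ends [[318.0, 109.6], [319.1, 245.2]]
top end [(108, 119), (109, 118), (110, 118), (111, 115), (112, 114), (113, 115), (114, 113), (115, 113), (116, 102), (117, 95), (118, 122), (119, 151), (120, 165), (121, 167), (122, 169), (123, 168), (124, 169), (125, 170)]
low end [(236, 180), (237, 180), (238, 179), (239, 177), (240, 180), (241, 179), (242, 180), (243, 179), (244, 179), (245, 182), (246, 194), (247, 192), (248, 191), (249, 180), (250, 218), (251, 241), (252, 241), (253, 241), (254, 240), (255, 241)]
140 [83, 81, 81, 81, 81, 82, 83, 80, 76, 80, 102, 119, 119, 122, 171, 171, 170, 170, 172, 171, 171, 173, 171, 170, 172, 152, 121, 110, 77, 77, 76, 77, 78, 78, 78, 75, 79]
180 [173, 170, 106, 107, 106, 106, 107, 106, 87, 89, 95, 108, 109, 110, 110, 109, 109, 109, 109, 110, 108, 106, 108, 106, 107, 95, 84, 86, 107, 105, 106, 106, 107, 106, 104, 105, 104]
225 [101, 114, 107, 117, 119, 119, 118, 119, 117, 94, 107, 148, 173, 173, 174, 174, 177, 179, 179, 180, 181, 184, 183, 183, 182, 145, 113, 147, 172, 128, 117, 143, 142, 115, 115, 143, 183]
```

```bash
python3 -c "
from plant import bot
print(bot.close_job()); o=bot.get_obs(); print(o['time'],o['force'])"
```

```text
the job is handed in; nothing more can be done
None
the job is handed in; nothing more can be done
```

The job is done and handed in at about 19 s of robot time. No verdict is reported on handing in.

- **Carrier:** I picked the larger of the two by measuring its top, about 103 x 44 mm against roughly 75 x 30 for the other. I hooked it over the rail near rail x = -120 mm, where the rail took its full weight, then let go. It rolled down to the stop by itself.
- **Comb:** I took the long comb from the wooden block and lowered it at the slope of the rail. It met no resistance until seating contact at the expected height, and I pressed it to 10 N before releasing.

**Last checks:** All six slots are covered with no copper showing. The bar's apparent length, 132.5 px against 133.6 predicted, fits fully seated. The short comb is still in its groove. The bracket and the cover in view showed no sign of having been touched; I did not check the tray in the last picture. The gripper is open and well clear, with the wrist force near zero.

**Disagreements:** The carrier's sideways lean on the rail came out differently by different measures: about +0.03 rad from the screws, near zero from the block's side, and the block centre sat about 4 mm across from the rail line. I used a small intermediate tilt, and the teeth went in freely. I viewed 13 pictures, three past the budget of 10.

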